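Feel for the latched photometer key and release it

TASK

One of the photometer's four identical filter keys has been left latched down. Starting from the left as the robot sees the row, tap each of the four keys lightly in turn, without pushing any of them in, to feel which one sits low and firm; then press that key fully home and let go, so that it springs up and all four keys stand. Lift nothing, and leave the things around the keys where they are.

Things in the scene. Friction and masses are not known exactly. Their poses are not given: they have to be found in the camera images.
- unit: the photometer, fixed to the bench, white: a flat key deck 80 mm above the bench, 340 mm wide (its y) and 220 mm deep (x from -90 to +130 mm), and a raised rear housing up to 121 mm high over x from 45 to 130 mm. Origin on the bench under the deck; its x points away from the front edge, towards the rear housing; its y runs along the key row, to the left as seen from the robot. Turned up to 20 degrees either way
- slot1 (a point): fixed point of the photometer: the first (leftmost) place of the key row as seen from the robot; the centre of the top face of a key that stands up, 15 mm above the deck. The places are 48 mm apart along the unit's y; its axes are the unit's
- slot2 (a point): fixed point of the photometer: the second place of the key row as seen from the robot; the centre of the top face of a key that stands up, 15 mm above the deck. The places are 48 mm apart along the unit's y; its axes are the unit's
- slot3 (a point): fixed point of the photometer: the third place of the key row as seen from the robot; the centre of the top face of a key that stands up, 15 mm above the deck. The places are 48 mm apart along the unit's y; its axes are the unit's
- slot4 (a point): fixed point of the photometer: the fourth (rightmost) place of the key row as seen from the robot; the centre of the top face of a key that stands up, 15 mm above the deck. The places are 48 mm apart along the unit's y; its axes are the unit's
- bay_a: black collar, 34 mm square, 3 mm high, around one of the four identical keys, and the key in it: grey cap 26 x 26 mm, upright sides, flat top 15 mm above the deck when up (11.6 mm when latched). Which collar is in which place of the row changes from start to start. Origin: at deck height, straight below the key's centre; z up, axes as the unit's
- key_a (a joint): how far the key in bay_a is down, in m: 0 up, about 0.0034 latched, 0.009 fully home. Its spring pushes up with 1.5 N at 0, plus 0.7 N per mm (3.9 N latched, 8 N just home; 12 to 15 N holds it firmly home). Push-push: pressed past 0.0085 and let go, a standing key latches and a latched key springs up; pressed less than 0.0065 it returns. The latched key gives under 0.5 mm below 3.5 N
- bay_b: black collar, 34 mm square, 3 mm high, around one of the four identical keys, and the key in it: grey cap 26 x 26 mm, upright sides, flat top 15 mm above the deck when up (11.6 mm when latched). Which collar is in which place of the row changes from start to start. Origin: at deck height, straight below the key's centre; z up, axes as the unit's
- key_b (a joint): how far the key in bay_b is down, in m: 0 up, about 0.0034 latched, 0.009 fully home. Its spring pushes up with 1.5 N at 0, plus 0.7 N per mm (3.9 N latched, 8 N just home; 12 to 15 N holds it firmly home). Push-push: pressed past 0.0085 and let go, a standing key latches and a latched key springs up; pressed less than 0.0065 it returns. The latched key gives under 0.5 mm below 3.5 N
- bay_c: black collar, 34 mm square, 3 mm high, around one of the four identical keys, and the key in it: grey cap 26 x 26 mm, upright sides, flat top 15 mm above the deck when up (11.6 mm when latched). Which collar is in which place of the row changes from start to start. Origin: at deck height, straight below the key's centre; z up, axes as the unit's
- key_c (a joint): how far the key in bay_c is down, in m: 0 up, about 0.0034 latched, 0.009 fully home. Its spring pushes up with 1.5 N at 0, plus 0.7 N per mm (3.9 N latched, 8 N just home; 12 to 15 N holds it firmly home). Push-push: pressed past 0.0085 and let go, a standing key latches and a latched key springs up; pressed less than 0.0065 it returns. The latched key gives under 0.5 mm below 3.5 N
- bay_d: black collar, 34 mm square, 3 mm high, around one of the four identical keys, and the key in it: grey cap 26 x 26 mm, upright sides, flat top 15 mm above the deck when up (11.6 mm when latched). Which collar is in which place of the row changes from start to start. Origin: at deck height, straight below the key's centre; z up, axes as the unit's
- key_d (a joint): how far the key in bay_d is down, in m: 0 up, about 0.0034 latched, 0.009 fully home. Its spring pushes up with 1.5 N at 0, plus 0.7 N per mm (3.9 N latched, 8 N just home; 12 to 15 N holds it firmly home). Push-push: pressed past 0.0085 and let go, a standing key latches and a latched key springs up; pressed less than 0.0065 it returns. The latched key gives under 0.5 mm below 3.5 N
- vial: small amber glass vial, 22 mm wide, 45 mm tall, on the deck near one end of the key row; loose, not part of the job
- cell_block: aluminium block 30 x 30 x 22 mm with a clear cell 12 mm wide standing 18 mm out of it, on the deck near the other end of the key row; loose, not part of the job
- stopper: black rubber stopper, 20 mm wide, 13 mm tall, on the deck between the key row and the raised rear housing; loose, not part of the job
- beaker: glass beaker, 80 mm wide, 105 mm tall, on the bench to the left of the photometer; loose, not part of the job
- molecule: ball-and-stick molecule model, about 100 mm across and 80 mm tall, on the bench to the right of the photometer; loose, not part of the job
- reagent: white bottle, 64 mm wide, 150 mm tall, on the bench to the right of the photometer; loose, not part of the job
- dish: closed glass dish, 84 mm wide, 16 mm tall, on the bench in front of the photometer; loose, not part of the job
- spatula: flat steel spatula 150 mm long, 5 mm thick, flat on the bench in front of the photometer; loose, not part of the job

How it is judged:
By the outcome, as a careful person would: the job done as asked, in the order asked, and still so for the second after the job is handed in, with the robot touching nothing.
It also fails if it takes over 48 s, if anything falls off the work surface, if the arm or the gripper's body presses on something with over 40 N, if the wrist force passes 120 N, or if a joint passes its speed limit or range.

ROBOT

A 6-joint arm with a two-finger parallel gripper is mounted at the origin on the work surface. World frame = base frame: x ahead of the robot, y to its left, z up, the work surface at z = 0. Lengths are in m, angles in degrees, forces in N, time in s.
With the tool pointing down it reaches from about 0.4 to 0.825 m from the base axis. Payload 7 kg.
Tool frame: the origin (TCP) lies midway between the tips of the shut fingers; the grasp point (between the pads) lies 19 mm behind it; z points along the fingers, y is the direction in which the jaws open and shut (so a half turn about z gives the same grasp; the last joint's range is limited). The gripper opens to 88 mm and grips with 3 to 60 N. Pads are 19 mm wide; open, the fingers measure 130 mm over their backs; the gripper's body (78 mm by 193 mm) begins 47 mm behind the grasp point.
Start: joints at [-56.717, 20.546, 0.682, 0, -70.136, -16.507], TCP at [0.195, -0.646, 0.227] pointing down, gripper open.
Joint ranges: [-176.03, 176.03], [-82.01, 121.73], [-58.28, 71.71], [-173.87, 95.51], [-174.79, -0.11], [-173.66, 173.66]. Speed limits (degrees/s): [136.94, 136.94, 172.46, 180, 180, 180].

INTERFACE

Orientations are given as a 3x3 rotation matrix whose columns are the frame's x, y, z axes.
In Python, from rig import robot gives the robot as it stands. Calls block until the motion is done:
- robot.goto(position, orientation): joint-space move of the TCP to a pose.
- robot.servo_line(position, ori=None, speed=0.15): straight line of the TCP; ori=None keeps the orientation; speed is the mean speed in m/s.
- robot.movej(angles): joint-space move.
- robot.move_gripper(opening): opening from 0.0 (shut) to 1.0 (fully open); the grip force is fixed at half the most; returns when the fingers have stopped.
- robot.dwell(seconds).
- robot.ik(position, orientation): joint angles nearest the present ones, or None.
- robot.grab_frame(name): name is "scene" or "side" or "wrist"; returns (picture, depth): 480x640x3 uint8, red, green, blue; 480x640 float32, m along the optical axis (not along the pixel's ray), 0 where there is no reading.
- robot.camera_info(name): a dict with "vfov" (degrees; the focal length in pixels is half the picture's height over the tangent of half this angle, whatever the lens; pixels are square), "cx", "cy" (the principal point, pixels), "view" (4x4, takes a point from world to camera coordinates); the wrist camera has in their place "T_tool_cam" (4x4, takes a point from camera to tool coordinates, whose origin is the TCP and whose axes are the flange's). Camera axes: x right, y down, z forward; pixel columns grow to the right and rows downward; lengths in m; the calibration is good to about 2 mm. A picture is of the moment at which its call begins: read the wrist's pose just before it. camera_info takes no time and is no camera call.
A pose or a line that the arm cannot do raises robot.Unreachable and nothing moves.
- robot.job_done(): hands the job in, once; it reports no verdict.
Readings, each from a call of its own:
- robot.read_t(): time.
- robot.read_qpos(): joint angles.
- robot.read_qvel(): joint speeds.
- robot.read_effort(): joint torques, N m.
- robot.read_position(): TCP position.
- robot.read_tcp_rot(): TCP orientation.
- robot.read_force(): force on the tool from outside, world axes, zero at the start.
- robot.read_ft_torque(): the same for the moment, N m.
- robot.read_grip_width(): opening from 0.0 (shut) to 1.0 (fully open).
Only numpy, scipy, OpenCV 4.12 (cv2) and the standard library are available. Lean on these libraries where they do the work, as an engineer would, in place of code of your own. Each camera call takes 0.05 s, during which the arm holds its last target. There are 200 camera calls.

## Working session

There is one attempt and no reset: what is moved stays moved. The work goes in short steps, each a Python script; the robot and the scene stay as the last script left them, time stands still between calls to the robot, and variables do not carry over. Pictures are saved under pics/ and viewed, about 8 in all and at most 12, crops included, and the job is handed in when it is done.

```bash
mkdir -p pics; ls; python3 - <<'E'
from rig import robot
import cv2,numpy as np
for n in ("scene","side"):
    p,d=robot.grab_frame(n); np.savez(n,p=p,d=d); cv2.imwrite(f"pics/{n}1.png",p[:,:,::-1])
    print(n,robot.camera_info(n))
print(robot.camera_info("wrist"),robot.read_t(),robot.read_force(),robot.read_tcp_rot())
E
```

```text
pics
scene {'vfov': 54.13943546588952, 'cx': 307.6487873655914, 'cy': 242.29915955359692, 'view': array([[ 3.80333730e-01,  9.24848695e-01,  1.07000610e-03,
        -2.55135833e-01],
       [ 5.63002893e-01, -2.30610481e-01, -7.93628722e-01,
        -2.38766886e-01],
       [-7.33739734e-01,  3.02446188e-01, -6.08401435e-01,
         1.39974389e+00],
       [ 0.00000000e+00,  0.00000000e+00,  0.00000000e+00,
         1.00000000e+00]])}
side {'vfov': 42.20611133551466, 'cx': 313.2548670762876, 'cy': 237.40758041738192, 'view': array([[-0.79562963, -0.60575605, -0.00575317,  0.48914819],
       [-0.28987869,  0.38904568, -0.87442198,  0.23248524],
       [ 0.53192465, -0.69404832, -0.48513204,  0.74919222],
       [ 0.        ,  0.        ,  0.        ,  1.        ]])}
{'vfov': 60.67502098329841, 'cx': 320.13192282900445, 'cy': 236.63700915620936, 'T_tool_cam': array([[-4.66915326e-04, -9.60480864e-01, -2.78345635e-01,
         7.61740174e-02],
       [ 9.99999435e-01, -7.14242199e-04,  7.87154076e-04,
         1.86955800e-04],
       [-9.54852626e-04, -2.78345111e-01,  9.60480655e-01,
        -1.58188927e-01],
       [ 0.00000000e+00,  0.00000000e+00,  0.00000000e+00,
         1.00000000e+00]])} 0.1 [-1.0433648  -0.43849582  0.86986327] [[-9.57478342e-01 -2.88504619e-01 -5.55837474e-04]
 [-2.88505121e-01  9.57477385e-01  1.36134615e-03]
 [ 1.39447159e-04  1.46382141e-03 -9.99998919e-01]]
```

View pics/scene1.png

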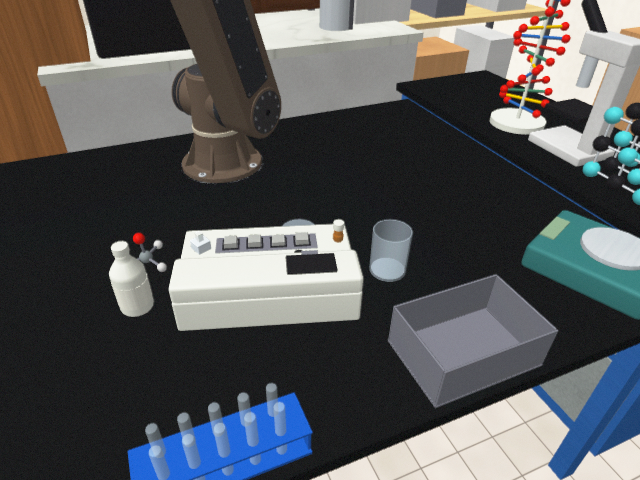

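View pics/side1.png

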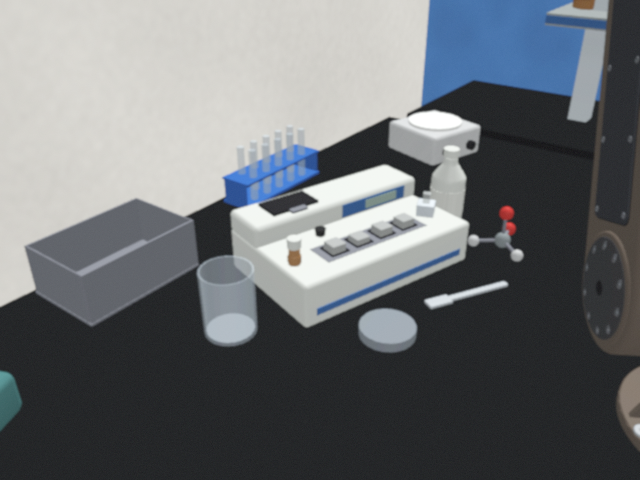

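The scene view shows keys at (230,242) to (302,239), with slot1 on the right and the vial beside it. The side view shows keys at (335,246) to (405,221), with slot1 nearest. Next I'll get a rough position and take a wrist view from above.

```bash
cat > h.py <<'E'
import numpy as np,cv2
from rig import robot
def K(c): f=240/np.tan(np.radians(c["vfov"]/2)); return f,c["cx"],c["cy"]
def cast(c,T,uv,z):   # T cam->world
    f,cx,cy=K(c); uv=np.atleast_2d(uv).astype(float)
    d=np.c_[(uv[:,0]-cx)/f,(uv[:,1]-cy)/f,np.ones(len(uv))]@T[:3,:3].T
    o=T[:3,3]; return o+d*((z-o[2])/d[:,2])[:,None]
def Tfix(n): return np.linalg.inv(robot.camera_info(n)["view"])
def Rdown(yaw): # tool y along unit y rotated by yaw; tool x backwards like the start
    c,s=np.cos(yaw),np.sin(yaw); return np.array([[-c,-s,0],[-s,c,0],[0,0,-1.]])
def wristT():
    T=np.eye(4);T[:3,:3]=robot.read_tcp_rot();T[:3,3]=robot.read_position()
    return T@robot.camera_info("wrist")["T_tool_cam"]
E
python3 - <<'E'
from h import *
a=cast(robot.camera_info("scene"),Tfix("scene"),[(302,237),(278,238),(254,239),(230,240)],.095)
b=cast(robot.camera_info("side"),Tfix("side"),[(335,244),(358,237),(381,228),(404,219)],.095)
print(a.round(3),b.round(3)); v=(b[0]-b[3]);yaw=np.arctan2(-v[0],v[1]);print(np.degrees(yaw))
m=(a.mean(0)+b.mean(0))/2
for off in (0,np.pi):
  R=Rdown(yaw+off)
  cam=R@robot.camera_info("wrist")["T_tool_cam"][:3,3]; ax=R@robot.camera_info("wrist")["T_tool_cam"][:3,2]
  # put optical axis through m with tcp height .30
  z=.26; h=z+cam[2]-.095; p=np.array([m[0]-cam[0]-ax[0]/-ax[2]*h,m[1]-cam[1]-ax[1]/-ax[2]*h,z])
  q=robot.ik(p,R);q2=robot.ik([m[0],m[1],.2],R);print(p,np.hypot(*p[:2]),q,q2)
E
```

```text
[[ 0.554  0.036  0.095]
 [ 0.539 -0.01   0.095]
 [ 0.523 -0.056  0.095]
 [ 0.508 -0.101  0.095]] [[ 0.539  0.044  0.095]
 [ 0.523  0.004  0.095]
 [ 0.51  -0.043  0.095]
 [ 0.496 -0.093  0.095]]
-17.458209620738135
[ 0.50706546 -0.02272961  0.26      ] 0.5075746443269437 [  19.63553479    3.3652643   -16.99829415    0.          -69.63644154
 -127.09374441] [  18.43533347    7.5175739   -20.41821145    0.          -62.06421466
 -125.89354309]
[ 0.54069681 -0.03235929  0.26      ] 0.5416642513016073 [ 17.31300349   6.75760502 -13.1923008    0.         -70.05009418
  55.22878689] [ 18.43533347   7.5175739  -20.41821145   0.         -62.06421466
  54.10645691]
```

```bash
python3 - <<'E'
from h import *
robot.move_gripper(0.0)
robot.goto([.52,-.03,.27],Rdown(np.radians(-17.5)+np.pi)); 
T=wristT(); p,d=robot.grab_frame("wrist"); np.savez("w1",p=p,d=d,T=T); cv2.imwrite("pics/w1.png",p[:,:,::-1])
print(robot.read_t(),robot.read_position(),robot.read_force(),robot.read_grip_width())
E
```

```text
4.05 [ 0.52002865 -0.03063656  0.26988646] [-0.83050784  0.02431424  0.82336887] 0.007009911629829274
```

View pics/w1.png

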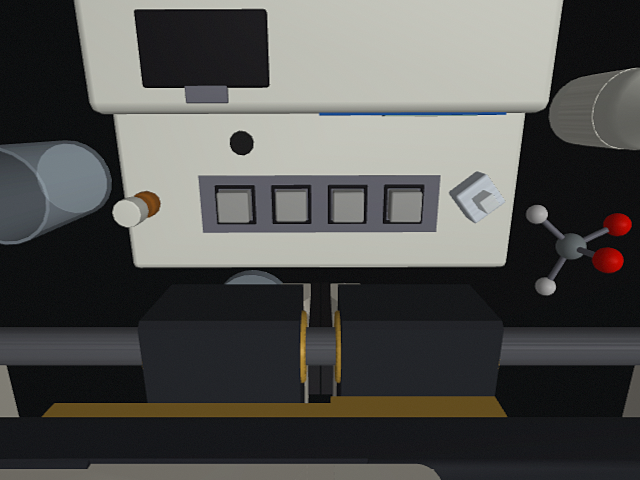

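The wrist view shows four keys at about (235,205), (291,205), (347,205) and (404,205). The vial is left at (135,205), the cell block right at (477,197), and the stopper at (241,143). Now I'll measure the caps and collars.

```bash
python3 - <<'E'
from h import *
z=np.load("w1.npz");p,T,d=z["p"],z["T"],z["d"];c=robot.camera_info("wrist")
sub=cv2.cvtColor(p,cv2.COLOR_RGB2GRAY)[180:230,203:437]
print(sub[25,::3], sub[::3,32])
m=(sub<60).astype(np.uint8); cs,_=cv2.findContours(m,cv2.RETR_EXTERNAL,cv2.CHAIN_APPROX_NONE)
P=[]
for k in sorted([k for k in cs if cv2.contourArea(k)>500],key=lambda k:cv2.boundingRect(k)[0]):
    r=cv2.minAreaRect(k); box=cv2.boxPoints(r)+[203,180]; w=cast(c,T,box,.083); ctr=w.mean(0)
    P.append(ctr); print(np.round(r[0]+np.array([203,180]),1),ctr.round(4),np.linalg.norm(np.diff(w,axis=0),axis=1).round(4))
P=np.array(P); print(np.linalg.norm(np.diff(P,axis=0),axis=1),"radius",np.hypot(P[:,0],P[:,1]))
v=P[0]-P[3];print("yaw",np.degrees(np.arctan2(-v[0],v[1])))
m=cv2.morphologyEx(((sub>110)&(sub<200)).astype(np.uint8),cv2.MORPH_OPEN,np.ones((5,5)))
n,l,s,ce=cv2.connectedComponentsWithStats(m)
for i in range(1,n):
  if s[i,4]>300: print(s[i],ce[i]+[203,180],cast(c,T,ce[i]+[203,180],.095).round(4), np.median(d[180:230,203:437][l==i]))
# depth-based world z
f,cx,cy=K(c)
def z_at(u,v): D=np.median(d[v-3:v+4,u-3:u+4]); return (T@[(u-cx)/f*D,(v-cy)/f*D,D,1])[:3]
for u,v in [(235,205),(291,205),(347,205),(404,205),(170,240),(241,143),(135,211),(477,190)]: print(u,v,z_at(u,v).round(4))
E
```

```text
[ 94  93  94  95  82 126 135 135 134 136 137 136 136 136 137 108  85  19
  96  95  94  95  96   6  63 138 135 135 136 136 136 136 135 136 130  23
  68  94  95  95  95 100  20  80 141 137 137 138 136 138 136 137 138 146
  18 100  95  94  95  95  63  51  61 123 138 137 136 137 136 137 138 138
 139  21  96  95  95  94] [ 95  97  21  97  87 137 137 136 136 136 136 135 134 134  92  95  94]
[235. 204.] [0.5447 0.0379 0.083 ] [0.0338 0.0332 0.0347]
[290.5 204. ] [ 0.5304 -0.0074  0.083 ] [0.033  0.0331 0.0339]
[347.5 204. ] [ 0.5156 -0.054   0.083 ] [0.033  0.0332 0.0339]
[402.9 204. ] [ 0.5012 -0.0992  0.083 ] [0.0342 0.0336 0.0343]
[0.04755356 0.0488331  0.04748819] radius [0.54605302 0.53040916 0.51840871 0.51094895]
yaw -17.60614617383108
[ 15  13  31  29 874] [232.91533181 207.02745995] [[0.5447 0.0372 0.095 ]] 0.33978158
[ 73  12  30  29 857] [290.71995333 205.87864644] [[ 0.5311 -0.0088  0.095 ]] 0.3428721
[131  12  30  30 879] [348.57337884 206.78156997] [[ 0.5159 -0.0542  0.095 ]] 0.3396181
[189  12  30  30 877] [406.28620296 206.43215507] [[ 0.5017 -0.0998  0.095 ]] 0.33953932
235 205 [0.5458 0.0349 0.0951]
291 205 [ 0.5311 -0.0088  0.0915]
347 205 [ 0.5178 -0.0534  0.0952]
404 205 [ 0.5035 -0.0983  0.0951]
170 240 [0.5316 0.1051 0.0802]
241 143 [0.5912 0.0128 0.0933]
135 211 [0.5684 0.1007 0.125 ]
477 190 [ 0.4995 -0.1562  0.102 ]
```

Key 2's top reads 0.0915 and the others 0.095, so key 2 looks latched. I'll tap in order from slot1 to confirm by touch.

```bash
cat >> h.py <<'E'
YAW=np.radians(-17.6); R=Rdown(YAW+np.pi); U=np.array([-np.sin(YAW),np.cos(YAW),0])
C=np.array([.5231,-.0310,0])       # row centre (mean of collar and cap estimates)
S=[C+U*.048*k for k in (1.5,.5,-.5,-1.5)]
def fz(n=4):
    return np.mean([robot.read_force()[2] for _ in range(n)])
def tap(i,z0=.0975,zmin=.0895,th=1.0,step=.0004):
    p=S[i].copy()
    p[2]=.112; robot.servo_line(p,R,.12); p[2]=z0; robot.servo_line(p,R,.04); robot.dwell(.15)
    b=fz(); log=[]
    while p[2]>zmin:
        p[2]-=step; robot.servo_line(p,R,.02); robot.dwell(.03); f=fz()-b
        log.append((round(robot.read_position()[2]*1000,2),round(f,2)))
        if f>th: break
    p[2]=.112; robot.servo_line(p,R,.06)
    return b,log
E
python3 - <<'E'
from h import *
sc=robot.camera_info("scene");print("bottle",cast(sc,Tfix("scene"),[(121,246)],.15),[s.round(4) for s in S])
t=robot.read_t();F=[robot.read_force()[2] for _ in range(6)];print(t,robot.read_t(),np.round(F,3))
q=S[0].copy();q[2]=.13;robot.goto(q,R);print(robot.read_t())
print(tap(0),robot.read_t(),robot.read_position())
E
```

```text
bottle [[ 0.52504651 -0.29822303  0.15      ]] [array([0.5449, 0.0376, 0.    ]), array([ 0.5304, -0.0081,  0.    ]), array([ 0.5158, -0.0539,  0.    ]), array([ 0.5013, -0.0996,  0.    ])]
4.05 4.05 [0.823 0.823 0.823 0.823 0.823 0.823]
4.725
(np.float64(0.03477823399841022), [(np.float64(97.15), np.float64(-0.23)), (np.float64(96.7), np.float64(0.05)), (np.float64(96.29), np.float64(-0.17)), (np.float64(95.87), np.float64(-0.13)), (np.float64(95.48), np.float64(0.19)), (np.float64(95.22), np.float64(0.76)), (np.float64(94.78), np.float64(1.1))]) 8.1083 [0.54507083 0.0377673  0.11248953]
```

```bash
python3 - <<'E'
from h import *
for i in (1,2,3):
    b,l=tap(i); print(i+1,round(b,2),[(float(a),float(f)) for a,f in l[-5:]],robot.read_t())
E
```

```text
2 0.52 [(93.47, -1.05), (93.06, -0.36), (92.69, 0.01), (92.26, -1.54), (91.94, 1.56)] 13.7667
3 -0.33 [(96.69, 0.59), (96.26, 0.55), (95.87, 0.89), (95.49, -0.09), (95.23, 1.19)] 17.1083
4 0.35 [(96.28, -0.13), (95.87, -1.1), (95.47, -1.33), (95.24, 0.57), (94.77, 1.79)] 20.7417
```

Keys 1, 3 and 4 make contact at 95.2 mm. Key 2 makes contact at 91.9 mm, which is 3.3 mm low, and matches the camera depth. Now I'll press key 2 fully home.

```bash
python3 - <<'E'
from h import *
p=S[1].copy(); p[2]=.112; robot.servo_line(p,R,.12); p[2]=.0945; robot.servo_line(p,R,.04); robot.dwell(.2); b=fz()
p[2]=.0875; robot.servo_line(p,R,.012); L=[]
while p[2]>.083:
    p[2]-=.0003; robot.servo_line(p,R,.01); robot.dwell(.08); f=fz()-b
    L.append((round(float(robot.read_position()[2])*1000,2),round(float(f),1)))
    if f>12.5: break
robot.dwell(.3); print(b,L,fz()-b,robot.read_position(),robot.read_t())
p[2]=.100; robot.servo_line(p,R,.03); p[2]=.14; robot.servo_line(p,R,.1)
q=np.array([.52,-.03,.27]); robot.goto(q,R)
T=wristT(); im,d=robot.grab_frame("wrist"); np.savez("w2",p=im,d=d,T=T); cv2.imwrite("pics/w2.png",im[:,:,::-1])
c=robot.camera_info("wrist");f,cx,cy=K(c)
for u,v in [(235,205),(291,205),(347,205),(404,205)]:
    D=np.median(d[v-3:v+4,u-3:u+4]); print((T@[(u-cx)/f*D,(v-cy)/f*D,D,1])[:3].round(4))
print(robot.read_t(),robot.read_force())
E
```

```text
-0.6378323698801536 [(87.72, 7.6), (87.46, 8.2), (87.2, 7.7), (86.9, 7.6), (86.65, 8.7), (86.38, 8.9), (86.27, 10.7), (86.22, 13.0)] 12.64422529558562 [ 0.5306684  -0.00805353  0.0862445 ] 26.175
[0.5456 0.0356 0.0951]
[ 0.5315 -0.0085  0.0948]
[ 0.5175 -0.0527  0.0951]
[ 0.5032 -0.0976  0.0951]
28.0167 [-0.52258388  0.20599762 -1.06699677]
```

View pics/w2.png

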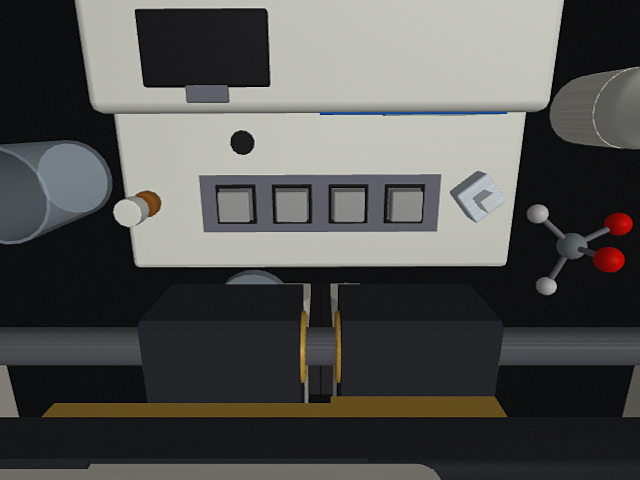

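All four keys stand at about 0.095, and the vial, cell block, stopper, beaker and molecule sit at the same pixels as before. The arm is clear, so I'll hand in.

```bash
python3 -c "
from rig import robot
robot.job_done(); print(robot.read_t())"
```

```text
the job is handed in; nothing more can be done
the job is handed in; nothing more can be done
```

The latched key was the second from the left. I pressed it fully home and let go, it sprang up, and all four keys now stand. I handed the job in at about 28 s of the 48 s allowed.

- **Taps:** I tapped the keys in order from the left, stopping at 1.1 to 1.8 N. Keys 1, 3 and 4 made contact at about 95.2 mm and key 2 at 91.9 mm. The wrist camera's depth had also shown key 2 about 3.5 mm low. I stopped at first contact, so I identified it by its low height and not by a separate firmness test.
- **Press:** Key 2 bottomed at a tool height of 86.2 mm and I held it there at about 12.6 N before lifting straight off.
- **Last checks:** The wrist camera then read the key tops at 95.1, 94.8, 95.1 and 95.1 mm. The things around the keys that the wrist view shows had not visibly moved. The spatula is out of that view, so I did not recheck it.
- **Weak point:** Force readings were noisy, by about 1 N, during taps 2 to 4. The force at key 3's tap (1.2 N) is weak evidence on its own. I relied on the tool stopping at the same height as on keys 1 and 4.

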